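# Load the carton magazine

## Task

Load the sweets cartons into the feed magazine: draw its sprung follower back until it clicks on its catch, stand every carton on the bench upright in the channel in front of the follower, broad sides across the channel so that they fit between its walls, then knock the follower off its catch so that it closes the row up against the stop. Then lay the wooden lid flat in its seat on the two end blocks and turn both brass turnbuttons fully over the lid's ends to secure it; leave the cup, jar and brush alone.

Things in the scene. Friction and masses are not known exactly. Their poses are not given: they have to be found in the camera images.
- magazine: Feed magazine, fixed: a low steel channel along its y axis between two wooden end blocks. Origin: centre of its underside on the bench; z up. Channel floor 6 mm above the bench; inside x from -34 to +34 mm, y from -120 to +120 mm; side walls 5 mm thick and 20 mm high above the bench, open above. Blocks 100 mm wide (x), 60 mm long (y), 66 mm high; follower and row are in the channel.
- stop (a point): Middle of the stop, the inner face of the outlet block, against which the row is closed: magazine x = 0, y = +120 mm, 34 mm above the bench. Beyond this block (y over +180 mm) is a grey 60 mm high machine head.
- lid_seat (a point): Where the middle of the lid's underside belongs: magazine x = 0, y = 0, 66 mm above the bench. The lid's ends lie on the tops of the two blocks (ledges at y = +-120 to +-146 mm), between 6 mm high side lips (inner faces at x = +-44 mm) and the turnbutton plinths (faces at y = +-146 mm, tops 75 mm above the bench). Same axes as the magazine.
- follower (a joint): Sprung follower, m: 0 = its front face on the stop, grows as it is drawn back to magazine -y (front face at y = 0.120 - value), end 0.220. A damped spring draws it to 0 with 4 to 7 N. Drawn past about 0.210 (12 to 16 N) it clicks on a ball catch and stays at about 0.213 when let go; pushed forward with over about 6 N it leaves the catch below 0.205 and closes by itself in 1 to 2 s.
- follower_knob (a point): The follower's black pull knob, an upright block 26 mm (magazine x) by 14 mm (magazine y), foot 28 mm and top 80 mm above the bench; the point is 65 mm above the bench at magazine x = -84 mm (outside the channel, on the robot's side), y = 0.112 - joint value. A flat arm joins it to the follower.
- lid_handle (a point): Loose wooden lid: plate 80 mm (its x) by 280 mm (its y), 7 mm thick, 280 g, with an upright handle bar on its middle, 16 mm (x) by 70 mm (y) by 30 mm high. The point is the middle of the bar, 22 mm above the plate's underside; in its seat it is 88 mm above the bench. Either way round will do.
- button_out (a joint): Brass turnbutton on the outlet (+y) block, rad, turning about an upright axis, counter-clockwise from above as it grows: 0 = its bar lies along the magazine's x, clear of the lid; 1.57 (a hard stop) = its bar lies along the magazine's y, over the lid's end. Stiff (0.05 N m), stays where left; range -0.3 to 1.57.
- button_out_grip (a point): Middle of that turnbutton's bar, on its pivot at magazine (0, +163 mm), 89 mm above the bench. The bar is 64 mm long, 14 mm wide and 24 mm high (from 76 to 100 mm above the bench), pivoted at its middle; its long axis is the point's x.
- button_back (a joint): Brass turnbutton on the rear (-y) block, rad, turning about an upright axis, counter-clockwise from above as it grows: 0 = its bar lies along the magazine's x, clear of the lid; 1.57 (a hard stop) = its bar lies along the magazine's y, over the lid's end. Stiff (0.05 N m), stays where left; range -0.3 to 1.57.
- button_back_grip (a point): Middle of that turnbutton's bar, on its pivot at magazine (0, -163 mm), 89 mm above the bench. The bar is 64 mm long, 14 mm wide and 24 mm high (from 76 to 100 mm above the bench), pivoted at its middle; its long axis is the point's x.
- carton1_mid (a point): White paper carton with a kraft band, standing on its base, 60 mm (its x) by 44 mm (its y) by 56 mm high (its z), about 120 g; the point is its centre. All cartons are alike. Two to four are on the bench; an absent one reads None from the start.
- carton2_mid (a point): White paper carton with a kraft band, standing on its base, 60 mm (its x) by 44 mm (its y) by 56 mm high (its z), about 120 g; the point is its centre. All cartons are alike. Two to four are on the bench; an absent one reads None from the start.
- carton3_mid (a point): White paper carton with a kraft band, standing on its base, 60 mm (its x) by 44 mm (its y) by 56 mm high (its z), about 120 g; the point is its centre. All cartons are alike. Two to four are on the bench; an absent one reads None from the start.
- carton4_mid (a point): White paper carton with a kraft band, standing on its base, 60 mm (its x) by 44 mm (its y) by 56 mm high (its z), about 120 g; the point is its centre. All cartons are alike. Two to four are on the bench; an absent one reads None from the start.
- teacup: Bystander: blue cup 70 mm wide, 70 mm high; origin under its centre. Leave alone.
- jar: Bystander: amber jar 66 mm wide, 100 mm high; origin under its centre. Leave alone.
- brush: Bystander: brush lying on the bench; origin on its underside. Leave alone.
Not all that is in view belongs to the job. What is shaped like the part that bears carton1_mid but green is not meant. What is shaped like the part that bears carton4_mid but pink is not meant.

How it is judged:
On the way, in this order (a step that is already met when the one before it is completed fails the run):
1. the follower is drawn back and stays on its catch, let go (value of joint follower above 0.2 m and contact force between the fingers and follower below 0.2 N), for 0.3 s.
2. every carton stands in the channel between stop and follower, released, with the follower still on its catch (x of carton1_mid in the frame of magazine between -0.007 and 0.007 m and y of carton1_mid in the frame of magazine between -0.09 and 0.103 m and z of carton1_mid in the frame of magazine between 0.029 and 0.04 m and angle between each of carton1_mid, carton2_mid, carton3_mid, carton4_mid's own z axis and vertical below 0.12 rad and linear speed of each of carton1, carton2, carton3, carton4 below 0.03 m/s and contact force between the fingers and carton1 below 0.2 N and x of carton2_mid in the frame of magazine between -0.007 and 0.007 m and y of carton2_mid in the frame of magazine between -0.09 and 0.103 m and z of carton2_mid in the frame of magazine between 0.029 and 0.04 m and contact force between the fingers and carton2 below 0.2 N and x of carton3_mid in the frame of magazine between -0.007 and 0.007 m and y of carton3_mid in the frame of magazine between -0.09 and 0.103 m and z of carton3_mid in the frame of magazine between 0.029 and 0.04 m and contact force between the fingers and carton3 below 0.2 N and x of carton4_mid in the frame of magazine between -0.007 and 0.007 m and y of carton4_mid in the frame of magazine between -0.09 and 0.103 m and z of carton4_mid in the frame of magazine between 0.029 and 0.04 m and contact force between the fingers and carton4 below 0.2 N and value of joint follower above 0.2 m), for 0.2 s.
3. the follower is let go and has closed the row up against the stop (x of carton1_mid in the frame of magazine between -0.007 and 0.007 m and y of carton1_mid in the frame of magazine between -0.09 and 0.103 m and z of carton1_mid in the frame of magazine between 0.029 and 0.04 m and angle between each of carton1_mid, carton2_mid, carton3_mid, carton4_mid's own z axis and vertical below 0.12 rad and linear speed of each of carton1, carton2, carton3, carton4 below 0.03 m/s and contact force between the fingers and carton1 below 0.2 N and x of carton2_mid in the frame of magazine between -0.007 and 0.007 m and y of carton2_mid in the frame of magazine between -0.09 and 0.103 m and z of carton2_mid in the frame of magazine between 0.029 and 0.04 m and contact force between the fingers and carton2 below 0.2 N and x of carton3_mid in the frame of magazine between -0.007 and 0.007 m and y of carton3_mid in the frame of magazine between -0.09 and 0.103 m and z of carton3_mid in the frame of magazine between 0.029 and 0.04 m and contact force between the fingers and carton3 below 0.2 N and x of carton4_mid in the frame of magazine between -0.007 and 0.007 m and y of carton4_mid in the frame of magazine between -0.09 and 0.103 m and z of carton4_mid in the frame of magazine between 0.029 and 0.04 m and contact force between the fingers and carton4 below 0.2 N and (contact force between follower and carton1 above 0.8 N or contact force between follower and carton2 above 0.8 N or contact force between follower and carton3 above 0.8 N or contact force between follower and carton4 above 0.8 N) and y of any of carton1_mid, carton2_mid, carton3_mid, carton4_mid in the frame of magazine above 0.094 m and (y of carton1_mid in the frame of magazine above 0.094 m or distance between carton1_mid and carton2_mid below 0.049 m or distance between carton1_mid and carton3_mid below 0.049 m or distance between carton1_mid and carton4_mid below 0.049 m) and (y of carton2_mid in the frame of magazine above 0.094 m or distance between carton2_mid and carton1_mid below 0.049 m or distance between carton2_mid and carton3_mid below 0.049 m or distance between carton2_mid and carton4_mid below 0.049 m) and (y of carton3_mid in the frame of magazine above 0.094 m or distance between carton3_mid and carton1_mid below 0.049 m or distance between carton3_mid and carton2_mid below 0.049 m or distance between carton3_mid and carton4_mid below 0.049 m) and (y of carton4_mid in the frame of magazine above 0.094 m or distance between carton4_mid and carton1_mid below 0.049 m or distance between carton4_mid and carton2_mid below 0.049 m or distance between carton4_mid and carton3_mid below 0.049 m) and value of joint follower below 0.186 m), for 0.2 s.
4. the lid lies in its seat, released (x of lid_handle in the frame of magazine between -0.008 and 0.008 m and y of lid_handle in the frame of magazine between -0.008 and 0.008 m and z of lid_handle in the frame of magazine between 0.085 and 0.0905 m and angle between lid_handle's own z axis and vertical below 0.03 rad and angle between the y axis of lid_handle and the y axis of magazine, either way round below 0.06 rad and contact force between the fingers and lid below 0.2 N), for 0.2 s.
At the end, for the whole second after the job is handed in: All cartons upright in the channel (0.12 rad, midline 7 mm), one within 4 mm of the stop, the others within 5 mm of a neighbour, follower pressing the row; lid flat in its seat (8 mm, 0.06 rad); both turnbuttons past 1.35 rad; all released, at rest (all of step 3 and all of step 4 and value of joint each of button_out, button_back above 1.35 rad and linear speed of lid below 0.03 m/s); the robot touches nothing.
It fails at once if the teacup is disturbed (moved over 40 mm) (distance of teacup from where it was at the start of the episode above 0.04 m).
It fails at once if the jar is disturbed (moved over 40 mm) (distance of jar from where it was at the start of the episode above 0.04 m).
It fails at once if the brush is disturbed (moved over 40 mm) (distance of brush from where it was at the start of the episode above 0.04 m).
Of carton1, carton2, carton3, carton4 only 2 to 4 are there at a start; the rules pass over those that are not, and their reading is None.
At some moment in a run one of carton1, carton2, carton3, carton4, lid may be knocked a few centimetres aside while the robot is not near it.
Once in a run the grip may slacken for a moment while it holds something.
It also fails if it takes over 210 s, if anything falls off the work surface, if the arm or the gripper's body presses on something with over 40 N, if the wrist force passes 120 N, or if a joint passes its speed limit or range.

## Robot

A 6-joint arm with a two-finger parallel gripper is mounted at the origin on the work surface. World frame = base frame: x ahead of the robot, y to its left, z up, the work surface at z = 0. Lengths are in m, angles in rad, forces in N, time in s.
With the tool pointing down it reaches from about 0.275 to 0.825 m from the base axis. Payload 5.2 kg.
Tool frame: the origin (TCP) lies where the fingers leave the gripper's body, on its centre line; the fingertips stand 84 mm ahead of it and the grasp point (between the pads) lies 65 mm ahead of it; z points along the fingers, y is the line along which they close (so a half turn about z gives the same grasp; the last joint's range is limited). The gripper opens to 93 mm and grips with 3 to 60 N. Pads are 15 mm wide; open, the fingers measure 128 mm over their backs; the gripper's body (75 mm by 188 mm) begins 65 mm behind the grasp point.
Start: joints at [0.956, 0.259, 1.535, -0, 1.348, -0.203], TCP at [0.22, 0.504, 0.303] pointing down, gripper open.
Joint ranges: [-3.14, 3.14], [-0.91, 2.08], [0.19, 2.58], [-1.22, 4.36], [0.22, 2.71], [-3.12, 3.12]. Speed limits (rad/s): [2.57, 2.57, 3.14, 3.14, 3.14, 3.14].

## Interface

Orientations are given as a 3x3 rotation matrix whose columns are the frame's x, y, z axes.
In Python, from workcell import robot gives the robot as it stands. Calls block until the motion is done:
- robot.movep(position, orientation): joint-space move of the TCP to a pose.
- robot.move_straight(position, rot=None, rate=0.15, guard=None): straight line of the TCP; rot=None keeps the orientation; rate is the mean speed in m/s. With guard (N) it stops when the force on the tool has changed by that much, and returns True; else False.
- robot.move_j(angles): joint-space move.
- robot.command_gripper(opening): finger opening in m; the grip force is fixed at half the most; returns when the fingers have stopped.
- robot.wait(seconds).
- robot.inverse_kinematics(position, orientation): joint angles nearest the present ones, or None.
- robot.get_obs(): the state.
- robot.get_image(name): name is "side" or "top" or "wrist"; returns a dict with "frame" (384x512x3 uint8, blue, green, red), "depth" (384x512 float32, m along the optical axis (not along the pixel's ray), 0 where there is no reading), "fovy" (degrees; the focal length in pixels is half the picture's height over the tangent of half this angle, whatever the lens; pixels are square), "cx", "cy" (the principal point, pixels), "world_to_cam" (4x4, takes a point from world to camera coordinates); the wrist camera has in their place "tool_from_camera" (4x4, takes a point from camera to tool coordinates, whose origin is the TCP and whose axes are the flange's). Camera axes: x right, y down, z forward; pixel columns grow to the right and rows downward; lengths in m; the calibration is good to about 2 mm. The wrist camera is an equidistant fisheye: a pixel r from the principal point sees the ray r / f radians off the axis. A picture is of the moment at which its call begins: read the wrist's pose just before it.
A pose or a line that the arm cannot do raises robot.IKError and nothing moves.
- robot.hand_in(): hands the job in; it is judged then, once.
Trained networks look in a picture, given as the dict that the camera call returned (one of the last four; its "shot" number tells which), for a name from the list of things; names that differ only in an ending like _2 or _b are one class to them, and where a whole thing is asked for, a point or a joint stands for the part that bears it (a point fixed in the world has none). Each returns a list of dicts, best first, with "confidence" (0 to 1); they miss things now and then, are a little off and sometimes report something else, mostly with a low value. They report only what shows in the picture. A call takes as long as a camera call. They do not tell look-alikes from the thing itself.
- robot.trace(target, picture): "region" (384x512 bool, what is visible of it) and "extent" ([left, top, right, bottom] in pixels, round what is visible of it).
The state is a dict: "time": time; "joint_pos": joint angles; "joint_vel": joint speeds; "joint_torque": joint torques, N m; "ee_pos": TCP position; "tcp_rot": TCP orientation; "contact_force": force on the tool from outside, world axes, zero at the start; "wrist_torque": the same for the moment, N m; "width": finger opening in m; "grasp_force": force on a finger pad.
Only numpy, scipy, OpenCV 4.12 (cv2) and the standard library are available. Lean on these libraries where they do the work, as an engineer would, in place of code of your own. Each camera call takes 0.05 s, during which the arm holds its last target. There are 200 camera calls.

## Working session

There is one attempt and no reset: what is moved stays moved. The work goes in short steps, each a Python script; the robot and the scene stay as the last script left them, time stands still between calls to the robot, and variables do not carry over. Pictures are saved under pics/ and viewed, at most 14 in all, crops included, and the job is handed in when it is done.

```bash
mkdir -p pics; cat > h.py <<'E'
import numpy as np, cv2
from workcell import robot
def cloud(p):
    """world points for every pixel of a fixed camera"""
    f=p["frame"].shape[0]/2/np.tan(np.radians(p["fovy"])/2)
    d=p["depth"]; v,u=np.indices(d.shape)
    c=np.stack([(u-p["cx"])/f*d,(v-p["cy"])/f*d,d],-1)
    W=np.linalg.inv(p["world_to_cam"])
    w=c@W[:3,:3].T+W[:3,3]; w[d<=0]=np.nan
    return w
E
python3 - <<'E'
from h import *
ims={}
for n in("top","side"):
    p=robot.get_image(n); w=cloud(p); cv2.imwrite(f"pics/{n}0.png",p["frame"])
    np.savez(f"{n}0.npz",w=w,f=p["frame"])
    print(n,p["fovy"],np.linalg.inv(p["world_to_cam"])[:3,3])
    for t in("magazine","follower_knob","lid_handle","carton1_mid","button_out","teacup","jar","brush"):
        for r in robot.trace(t,p):
            m=r["region"]; q=w[m]; q=q[~np.isnan(q[:,0])]
            if len(q)==0: continue
            zt=np.nanpercentile(q[:,2],95); s=q[q[:,2]>zt-.008]
            rc=cv2.minAreaRect((s[:,:2]*1000).astype(np.float32))
            print(t,round(r["confidence"],2),r["extent"],"ztop",round(zt,3),"rect",np.round(rc[0]),np.round(rc[1]),round(rc[2]),"bgr",np.median(p["frame"][m],0))
E
```

```text
top 54.89114183871253 [ 0.40913247 -0.02856958  1.42393464]
magazine 0.72 [144.2, 180.9, 266.1, 222.5] ztop 0.082 rect [500. 154.] [414. 130.] 85 bgr [118. 126. 144.]
follower_knob 0.75 [178.1, 186.8, 190.6, 223.6] ztop 0.081 rect [454. 245.] [11. 22.] 85 bgr [141. 137. 140.]
follower_knob 0.5 [272.0, 130.3, 287.7, 155.0] ztop 0.072 rect [ 746. -111.] [66. 64.] 1 bgr [95. 83. 73.]
lid_handle 0.7 [192.2, 155.7, 267.3, 181.2] ztop 0.032 rect [648.  75.] [69. 16.] 85 bgr [ 83. 132. 171.]
carton1_mid 0.8 [305.7, 195.2, 319.2, 210.3] ztop 0.061 rect [ 529. -240.] [44. 58.] 80 bgr [ 73. 144.  62.]
carton1_mid 0.65 [331.3, 180.1, 346.2, 194.9] ztop 0.061 rect [ 573. -335.] [45. 59.] 85 bgr [143.5 145.5 160. ]
carton1_mid 0.53 [258.7, 193.6, 262.3, 212.9] ztop 0.105 rect [505. -37.] [55. 12.] 9 bgr [ 54. 139. 161.]
button_out 0.59 [165.7, 185.9, 173.8, 203.2] ztop 0.104 rect [545. 285.] [14. 62.] 75 bgr [ 54.  115.5 143.5]
teacup 0.87 [267.8, 133.4, 289.1, 153.3] ztop 0.072 rect [ 746. -111.] [66. 64.] 0 bgr [97. 82. 72.]
jar 0.64 [362.0, 234.1, 389.5, 255.8] ztop 0.104 rect [ 363. -473.] [5
[... 567 characters left out ...]
1] ztop 0.101 rect [ 364. -473.] [57. 56.] 77 bgr [117. 131. 141.]
lid_handle 0.67 [253.2, 179.3, 292.2, 227.2] ztop 0.034 rect [646.  75.] [74. 17.] 84 bgr [116. 191. 237.]
carton1_mid 0.85 [254.2, 248.9, 280.2, 280.8] ztop 0.057 rect [ 530. -240.] [51. 60.] 81 bgr [44. 97. 26.]
carton1_mid 0.61 [279.5, 271.5, 308.4, 301.0] ztop 0.057 rect [ 573. -336.] [46. 59.] 84 bgr [120. 135. 145.]
teacup 0.78 [311.9, 205.5, 336.4, 237.6] ztop 0.068 rect [ 747. -111.] [69. 65.] 55 bgr [90. 75. 55.]
jar 0.87 [199.1, 307.3, 235.6, 365.4] ztop 0.101 rect [ 364. -473.] [57. 56.] 77 bgr [117. 131. 142.]
brush 0.82 [138.4, 149.8, 167.5, 177.8] ztop 0.02 rect [306. 421.] [ 37. 209.] 16 bgr [ 93.  107.5 138. ]
```

View pics/top0.png

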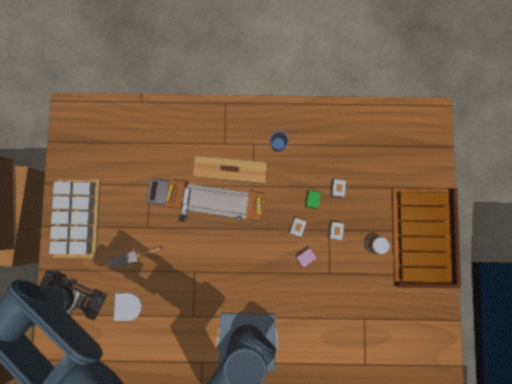

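View pics/side0.png

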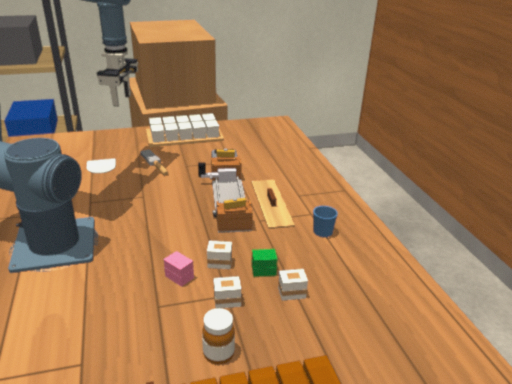

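Top view: white cartons with a kraft band at (339,188), (337,231) and (299,227). The look-alikes are green (313,200) and pink (306,257), plus plain white pieces in a tray (75,218). The magazine runs from button_out (170,194) to button_back (260,203), with the knob at (184,217) and the lid at (230,168). The side view agrees: cartons at (219,254), (228,290), (292,284). Next I'll measure the cartons, check them in a crop, and look at the magazine from the wrist.

```bash
cat >> h.py <<'E'
def wcloud(p,o):
    """world points for the wrist fisheye; o = state read just before"""
    f=p["frame"].shape[0]/2/np.tan(np.radians(p["fovy"])/2)
    d=p["depth"]; v,u=np.indices(d.shape); x=u-p["cx"]; y=v-p["cy"]; r=np.hypot(x,y)+1e-9; t=r/f
    k=np.where(t<1.3,np.tan(np.minimum(t,1.3))/r,np.nan)*d
    T=p["tool_from_camera"]; c=np.stack([x*k,y*k,d],-1)@T[:3,:3].T+T[:3,3]
    w=c@np.array(o["tcp_rot"]).T+o["ee_pos"]; w[d<=0]=np.nan
    return w
def down(a):
    """tool down, closing axis (tool y) at world angle a"""
    y=np.array([np.cos(a),np.sin(a),0]); z=np.array([0,0,-1.]); return np.stack([np.cross(y,z),y,z],1)
def blobs(w,lo,hi,box,amin=40):
    m=((w[...,2]>lo)&(w[...,2]<hi)&(w[...,0]>box[0])&(w[...,0]<box[1])&(w[...,1]>box[2])&(w[...,1]<box[3])).astype(np.uint8)
    n,l,s,c=cv2.connectedComponentsWithStats(m,connectivity=4); out=[]
    for i in range(1,n):
        if s[i,4]>=amin:
            q=w[l==i]; rc=cv2.minAreaRect((q[:,:2]*1000).astype(np.float32)); out.append((rc,q,l==i,c[i]))
    return out
def rectdir(rc):
    """world angle (rad) of the long side"""
    b=cv2.boxPoints(rc); e=[b[1]-b[0],b[2]-b[1]]; e=max(e,key=np.linalg.norm); return np.arctan2(e[1],e[0])
def pose(g,a):
    """TCP position for grasp point g"""
    return np.array([g[0],g[1],g[2]+.065]),down(a)
def best(a,g):
    """choose a or a+pi for the smaller last joint"""
    c=[]
    for b in (a,a+np.pi,a-np.pi):
        q=robot.inverse_kinematics(*pose(g,b))
        if q is not None: c.append((abs(q[5]),b))
    return min(c)[1]
E
python3 - <<'E'
from h import *
w0,f=[np.load("top0.npz")[k] for k in "wf"]
for n in("top","side"):
    z=np.load(n+"0.npz"); print(n)
    for rc,q,m,c in blobs(z["w"],.048,.075,(.3,.72,-.42,-.1)):
        print(np.round(c),np.round(rc[0],1),np.round(rc[1]),"long",round(np.degrees(rectdir(rc)),1),"z",np.round(np.median(q[:,2]),3),z["f"][m].mean(0).round())
cv2.imwrite("pics/crop.png",cv2.resize(f[170:275,280:400],None,fx=5,fy=5,interpolation=cv2.INTER_CUBIC))
M=np.array([.525,.124]);a=-.123
robot.movep([.47,.124,.42],down(best(a,[.47,.124,.36])))
o=robot.get_obs(); p=robot.get_image("wrist"); w=wcloud(p,o); np.savez("wr1.npz",w=w,f=p["frame"]); cv2.imwrite("pics/wr1.png",p["frame"]); print(o["time"],o["joint_pos"])
for t in("button_out","follower_knob","lid_handle"):
    for r in robot.trace(t,p):
        q=w[r["region"]];q=q[~np.isnan(q[:,0])]; zt=np.percentile(q[:,2],90); s=q[q[:,2]>zt-.006]; rc=cv2.minAreaRect((s[:,:2]*1000).astype(np.float32))
        print(t,round(r["confidence"],2),r["extent"],round(zt,3),np.round(rc[0],1),np.round(rc[1]),"long",round(np.degrees(rectdir(rc)),1))
E
```

```text
top
[338. 188.] [ 573.  -335.5] [46. 60.] long -3.8 z 0.056 [140. 148. 158.]
[313. 199.] [ 529.9 -240.1] [45. 60.] long -8.3 z 0.056 [ 71. 138.  63.]
[297. 227.] [ 425.1 -182.9] [44. 59.] long -18.7 z 0.056 [141. 149. 160.]
[336. 231.] [ 414.1 -326. ] [45. 60.] long -6.4 z 0.056 [141. 149. 159.]
[306. 256.] [ 315.  -214.1] [44. 60.] long -53.9 z 0.056 [156. 135. 167.]
side
[316. 217.] [ 716.  -117.3] [ 6. 33.] long -75.5 z 0.061 [99. 82. 64.]
[219. 247.] [ 425.1 -183. ] [48. 61.] long -19.1 z 0.055 [189. 210. 221.]
[264. 255.] [ 530.1 -239.8] [51. 60.] long -9.2 z 0.055 [ 63. 161.  34.]
[180. 261.] [ 314.8 -214.2] [48. 62.] long -52.3 z 0.055 [171. 143. 228.]
[293. 277.] [ 573.9 -334.5] [48. 61.] long -5.8 z 0.055 [190. 210. 223.]
[227. 285.] [ 414.4 -326.6] [47. 60.] long -9.0 z 0.055 [191. 212. 224.]
2.6167 [2.93112190e-02 8.68018166e-02 1.46382698e+00 3.88834915e-04
 1.59148197e+00 1.50844583e-01]
button_out 0.87 [271.1, 36.7, 317.2, 52.9] 0.102 [545.4 286.2] [14. 63.] long -14.2
button_out 0.42 [222.1, 74.4, 309.3, 91.4] 0.08 [455.1 247.4] [14. 24.] long -6.3
follower_knob 0.83 [223.2, 75.6, 310.0, 90.6] 0.08 [455.1 247.3] [14. 24.] long -7.0
lid_handle 0.79 [334.6, 92.8, 379.0, 238.1] 0.01 [605.4  88.3] [267. 170.] long 85.3
```

View pics/crop.png

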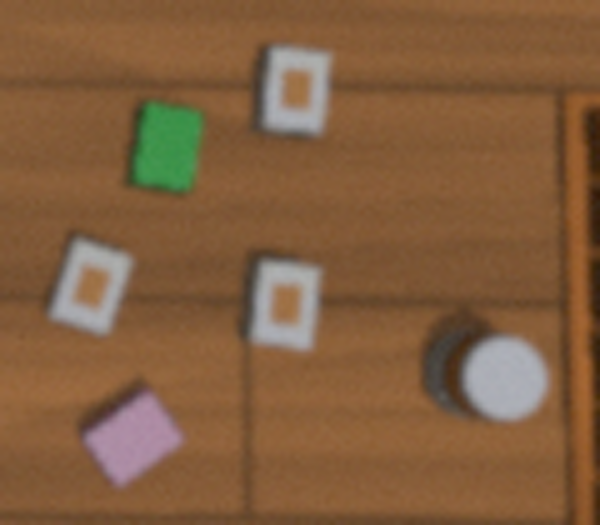

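View pics/wr1.png

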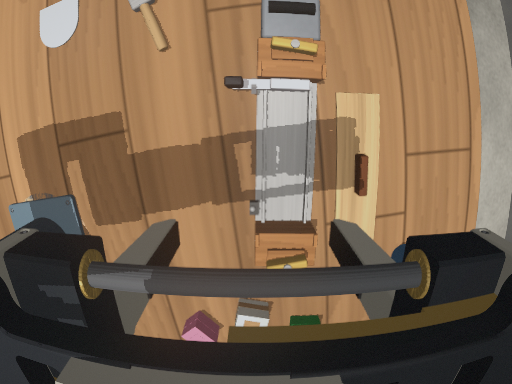

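The crop confirms three white cartons with kraft bands at (295,90), (90,285) and (285,303); green and pink are left out. The wrist view shows the knob (234,82), the outlet button (294,46) and the lid bar (361,175). Next: fit the channel axis and draw the follower back.

```bash
python3 - <<'E'
from h import *
import json
z=np.load("wr1.npz"); w=z["w"]
# yaw and centre from the side walls: points at wall-top height, in a rough magazine frame
a=-np.radians(7.3); C=np.array([.5247,.1245])
for it in range(3):
    R=np.array([[np.cos(a),-np.sin(a)],[np.sin(a),np.cos(a)]])
    l=(w[...,:2]-C)@R; h=w[...,2]
    fits=[]
    for s in(-1,1):
        m=(h>.015)&(h<.026)&(abs(l[...,0]-s*.0365)<.008)&(abs(l[...,1])<.075)
        fits.append(np.polyfit(l[m][:,1],l[m][:,0],1)); print(m.sum(),fits[-1])
    sl=np.mean([f[0] for f in fits]); off=np.mean([f[1] for f in fits])
    C=C+R@np.array([off,0]); a-=sl
R=np.array([[np.cos(a),-np.sin(a)],[np.sin(a),np.cos(a)]])
print("button",R.T@(np.array([.5454,.2862])-C),"knob",R.T@(np.array([.4551,.2474])-C))
print("yaw",np.degrees(a),C)
dy=np.mean([(R.T@(np.array([.5454,.2862])-C))[1]-.163,(R.T@(np.array([.4551,.2474])-C))[1]-.112])
C=C+R@np.array([0,dy]); print(C); json.dump([C.tolist(),a],open("mag.json","w"))
open("h.py","a").write('''
import json
MC,MA=json.load(open("mag.json")); MC=np.array(MC); MR=np.array([[np.cos(MA),-np.sin(MA)],[np.sin(MA),np.cos(MA)]])
def mag(x,y,z): return np.r_[MC+MR@np.array([x,y]),z]
''')
E
python3 - <<'E'
from h import *
k=np.r_[.4551,.2474,.068]; yd=MR[:,1]
g=lambda q:pose(q,A)
A=best(MA+np.pi/2,k); print("A",A)
robot.command_gripper(.06)
robot.movep(*g(k+[0,0,.08])); robot.move_straight(*g(k),rate=.12)
robot.command_gripper(0.0); o=robot.get_obs(); print("grip",o["width"],o["grasp_force"])
k2=k-np.r_[yd*.2165,0]
robot.move_straight(*g(k2),rate=.1); o=robot.get_obs(); print("end",o["ee_pos"],o["contact_force"],o["width"])
robot.command_gripper(.06); robot.wait(.1)
robot.move_straight(*g(k2+[0,0,.1]),rate=.2); robot.wait(.3)
robot.movep(mag(-.02,0,.46),down(best(MA,mag(0,0,.4))))
o=robot.get_obs(); p=robot.get_image("wrist"); w=wcloud(p,o); np.savez("wr2.npz",w=w,f=p["frame"]); cv2.imwrite("pics/wr2.png",p["frame"]); print(o["time"])
for t in("follower_knob","button_out"):
  for r in robot.trace(t,p):
    q=w[r["region"]];q=q[~np.isnan(q[:,0])]; zt=np.percentile(q[:,2],90); s=q[q[:,2]>zt-.006]; rc=cv2.minAreaRect((s[:,:2]*1000).astype(np.float32)); l=MR.T@(np.array(rc[0])/1000-MC)
    print(t,round(r["confidence"],2),round(zt,3),np.round(rc[1]),"local",l.round(4),"j",.112-l[1],"ang",np.degrees(rectdir(rc)-MA))
E
```

```text
275 [-0.0097001  -0.03770966]
307 [0.0063361 0.0350208]
275 [-0.0080201  -0.03636469]
307 [0.00801588 0.03636567]
275 [-0.00801799 -0.03636518]
307 [0.00801798 0.03636518]
button [0.00160434 0.1630171 ] knob [-0.08311764  0.11320027]
yaw -7.203507607368377 [0.52336696 0.12467077]
[0.52344328 0.12527465]
A 1.4450714013538595
grip 0.013665424160266162 29.993068277835846
end [0.42659173 0.03373104 0.1329861 ] [-4.0653355   7.04601392  6.59256668] 0.013669785052779427
12.1917
follower_knob 0.87 0.08 [15. 25.] local [-0.0834 -0.0995] j 0.21154286273488143 ang 0.06987753
button_out 0.76 0.103 [15. 64.] local [0.0019 0.1629] j -0.050852106649631676 ang -7.4313383
button_out 0.29 0.01 [281. 152.] local [ 0.0955 -0.0334] j 0.14537442068757842 ang 92.90604
```

Follower is on its catch (about 0.212). Now the cartons, with a fresh top view before each pick.

```bash
sed -i 's/^def mag/MC=MC+MR@np.array([.0008,0])\ndef mag/' h.py
cat > load.py <<'E'
from h import *
def find(xy):
    p=robot.get_image("top"); w=cloud(p); c=[]
    for rc,q,m,_ in blobs(w,.046,.068,(.3,.75,-.5,-.06)):
        col=p["frame"][m].mean(0)
        if col.max()-col.min()<26 and col[1]>=col[0] and max(rc[1])<70 and min(rc[1])>38: c.append((np.array(rc[0])/1000,rectdir(rc)))
    c.sort(key=lambda t:np.linalg.norm(t[0]-xy)); return c
def load(xy,y):
    c=find(xy); print([ (t[0].round(3),round(np.degrees(t[1]),1)) for t in c])
    if not c or np.linalg.norm(c[0][0]-xy)>.08: print("not found"); return False
    g=np.r_[c[0][0],.038]; a=best(c[0][1],g)
    robot.command_gripper(.093)
    robot.movep(*pose(g+[0,0,.09],a)); robot.move_straight(*pose(g,a),rate=.15)
    robot.command_gripper(.03); print("w",robot.get_obs()["width"])
    robot.move_straight(*pose(g+[0,0,.2],a),rate=.25)
    t=mag(0,y,.0445); b=best(MA,t+[0,0,.15])
    robot.movep(*pose(t+[0,0,.1],b)); wd=robot.get_obs()["width"]; print("w over",wd)
    if wd<.05: print("lost"); return False
    robot.move_straight(*pose(t+[0,0,.025],b),rate=.2)
    hit=robot.move_straight(*pose(t,b),rate=.06,guard=8); o=robot.get_obs(); print("hit",hit,"z",o["ee_pos"][2]-.065,o["contact_force"].round(1),o["width"])
    if o["ee_pos"][2]-.065>.052: return False
    robot.command_gripper(.088); robot.move_straight(*pose(t+[0,0,.12],b),rate=.25)
    print("t",robot.get_obs()["time"]); return True
E
python3 - <<'E'
from load import *
load(np.array([.425,-.183]),.088)
o=robot.get_obs(); p=robot.get_image("wrist"); cv2.imwrite("pics/p1.png",p["frame"])
w=wcloud(p,o)
for rc,q,m,c in blobs(w,.05,.07,(.4,.65,-.0,.27)):
    print(np.round(c),(MR.T@(np.array(rc[0])/1000-MC)).round(4),np.round(rc[1]),np.median(q[:,2]).round(3),np.degrees(rectdir(rc)-MA))
E
```

```text
[(array([ 0.426, -0.183]), np.float32(-19.0)), (array([ 0.414, -0.326]), np.float32(-6.5)), (array([ 0.573, -0.336]), np.float32(-7.3))]
w 0.05989591564343711
w over 0.05972231984715197
hit True z 0.044101396665191014 [-0.5  0.5  3.6] 0.059669770145690595
t 20.825
[259. 145.] [0.0031 0.1348] [31. 95.] 0.067 1.4937328
[255. 194.] [0.0007 0.0892] [44. 59.] 0.063 0.85023046
```

View pics/p1.png

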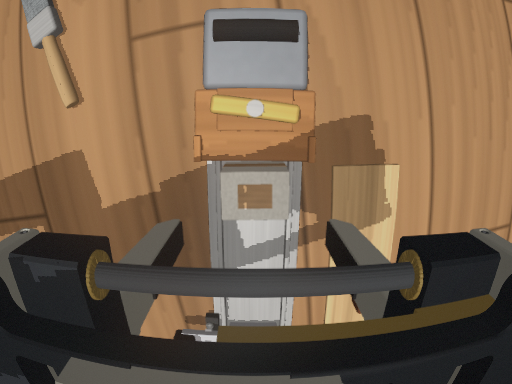

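The carton (255,194) stands squarely in the channel in front of the outlet block, at x +0.7 mm, y 89 mm, top at 63 mm. On to the other two.

```bash
python3 - <<'E'
from load import *
ok=load(np.array([.414,-.326]),.036) and load(np.array([.573,-.336]),-.016)
print(ok, find(np.array([.4,-.3])))
robot.movep(mag(-.02,-.01,.42),down(best(MA,mag(0,0,.36))))
o=robot.get_obs(); p=robot.get_image("wrist"); cv2.imwrite("pics/p3.png",p["frame"]); w=wcloud(p,o)
for rc,q,m,c in blobs(w,.05,.09,(.4,.65,-.05,.27)):
    print(np.round(c),(MR.T@(np.array(rc[0])/1000-MC)).round(4),np.round(rc[1]),np.median(q[:,2]).round(3),np.degrees(rectdir(rc)-MA))
print(o["time"])
E
```

```text
[(array([ 0.414, -0.326]), np.float32(-6.3)), (array([ 0.573, -0.336]), np.float32(-6.7))]
w 0.05991349551648352
w over 0.05973376108401221
hit True z 0.04415357302837744 [-0.2 -0.2  3.6] 0.060166086136738635
t 29.725
[(array([ 0.574, -0.335]), np.float32(-5.5))]
w 0.05993918581923412
w over 0.06006410436183417
hit True z 0.04414101579778225 [-0.5 -0.5  4.7] 0.05984207442433161
t 38.225
True []
[271.  78.] [0.004  0.1081] [ 77. 101.] 0.064 6.7384987
[269. 130.] [0.0015 0.0373] [43. 59.] 0.063 0.4051386
[268. 165.] [ 0.0012 -0.0153] [44. 59.] 0.063 0.02224934
[213. 219.] [-0.0853 -0.0988] [13. 27.] 0.079 0.44048783
[266. 217.] [-0.0014 -0.1005] [15. 58.] 0.052 1.4712359
[265. 244.] [-0.0016 -0.1476] [ 61. 100.] 0.067 0.5755168
39.0667
```

View pics/p3.png

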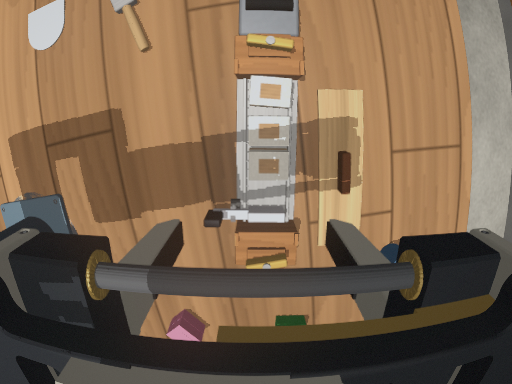

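Three cartons are in a row at (271,92), (269,130), (268,165). The follower is latched at (266,217) with its knob at (213,219). Now I'll knock the follower off its catch.

```bash
python3 - <<'E'
from h import *
robot.command_gripper(0.0)
b=best(MA,mag(-.086,-.128,.068))
g=lambda y,z=.068:pose(mag(-.086,y,z),b)
robot.movep(*g(-.13,.16)); robot.move_straight(*g(-.13),rate=.15)
robot.move_straight(*g(-.098),rate=.05); print(robot.get_obs()["contact_force"].round(1))
robot.wait(.3); robot.move_straight(*g(-.13),rate=.1); robot.move_straight(*g(-.13,.17),rate=.2)
robot.wait(.5); robot.movep(mag(-.02,-.02,.42),down(best(MA,mag(0,0,.36))))
o=robot.get_obs(); p=robot.get_image("wrist"); cv2.imwrite("pics/p4.png",p["frame"]); w=wcloud(p,o)
for rc,q,m,c in blobs(w,.046,.09,(.4,.65,-.07,.27)):
    print(np.round(c),(MR.T@(np.array(rc[0])/1000-MC)).round(4),np.round(rc[1]),np.median(q[:,2]).round(3),np.degrees(rectdir(rc)-MA))
print(o["time"])
# buttons and lid, from the wrist and the top camera
pt=robot.get_image("top"); wt=cloud(pt)
for W in(w,wt):
    for rc,q,m,c in blobs(W,.092,.115,(.45,.6,-.08,.32),15):
        print("btn",(MR.T@(np.array(rc[0])/1000-MC)).round(4),np.round(rc[1]),np.degrees(rectdir(rc)-MA))
    for rc,q,m,c in blobs(W,.026,.05,(.6,.72,-.05,.25),15):
        print("lidbar",np.round(rc[0],1),np.round(rc[1]),np.degrees(rectdir(rc)),q[:,2].max().round(3))
    for rc,q,m,c in blobs(W,.0035,.014,(.58,.74,-.14,.27),200): print("plate",np.round(rc[0],1),np.round(rc[1]),np.degrees(rectdir(rc)))
E
```

```text
[ 0.4 -0.4 -0.2]
[269. 102.] [0.0032 0.0603] [179.  99.] 0.063 92.016136
[211. 162.] [-0.0842 -0.0189] [15. 26.] 0.08 -2.8020875
[288. 229.] [ 0.0259 -0.131 ] [25. 44.] 0.066 -1.5460918
45.8333
btn [0.0002 0.1627] [15. 64.] -7.157989
lidbar [649.   77.8] [72. 17.] 86.06818 0.04
plate [650.1  77.9] [280.  84.] 85.530556
btn [-0.0025 -0.1642] [62. 14.] 11.910649
lidbar [646.9  69.3] [50. 15.] 88.13463 0.045
plate [649.9  48.1] [228.  93.] 84.85976
```

View pics/p4.png

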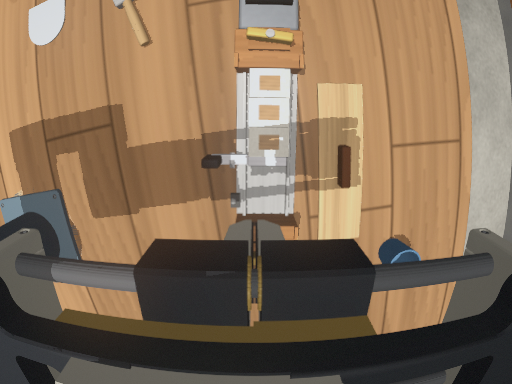

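Row is closed: the follower (265,160) is against the cartons at (269,82)–(269,141), joint about 0.131 for 3 × 44 mm. Lid bar is at (344,166). Next, the lid.

```bash
python3 - <<'E'
from h import *
g=np.array([.6495,.0777,.030]); a=best(np.radians(-4.4),g)
robot.command_gripper(.05)
robot.movep(*pose(g+[0,0,.08],a)); robot.move_straight(*pose(g,a),rate=.12,guard=10)
robot.command_gripper(0.0); print("w",robot.get_obs()["width"])
robot.move_straight(*pose(g+[0,0,.14],a),rate=.15)
t=mag(0,0,.0955); b=best(MA,t)
if abs(b-a)>1: b+=np.pi*round((a-b)/np.pi)
robot.move_straight(*pose(t+[0,0,.07],b),rate=.12); print("w",robot.get_obs()["width"],b,a)
robot.move_straight(*pose(t+[0,0,.012],b),rate=.1)
hit=robot.move_straight(*pose(t,b),rate=.03,guard=6); o=robot.get_obs(); print(hit,o["ee_pos"][2]-.065,o["contact_force"].round(1),o["width"])
robot.command_gripper(.04); robot.move_straight(*pose(t+[0,0,.1],b),rate=.2)
robot.movep(mag(-.02,-.02,.46),down(b))
o=robot.get_obs(); p=robot.get_image("wrist"); cv2.imwrite("pics/p5.png",p["frame"]); w=wcloud(p,o)
q0=robot.get_image("top"); wt=cloud(q0)
for W in(w,wt):
    for rc,q,m,c in blobs(W,.066,.085,(.42,.62,-.08,.32),100):
        A=np.c_[q[:,:2],np.ones(len(q))]; n=np.linalg.lstsq(A,q[:,2],rcond=None)[0]
        print("plate",(MR.T@(np.array(rc[0])/1000-MC)).round(4),np.round(rc[1]),np.degrees(rectdir(rc)-MA),np.median(q[:,2]).round(4),"tilt",n[:2].round(3))
    for rc,q,m,c in blobs(W,.09,.118,(.4,.62,-.08,.32),15): print("high",(MR.T@(np.array(rc[0])/1000-MC)).round(4),np.round(rc[1]),np.degrees(rectdir(rc)-MA),q[:,2].max().round(3))
print(o["time"])
E
```

```text
w 0.015489767963053914
w 0.015902826257572566 -0.1257249254410371 -0.07679448708775051
True 0.09601051058574223 [0.4 0.6 4.4] 0.015711243757150575
plate [-0.0003  0.001 ] [360. 100.] 89.61015 0.0737 tilt [ 0.007 -0.003]
plate [-0.0839 -0.0181] [13. 25.] -0.16700153 0.0802 tilt [-0.084 -0.323]
high [0.0006 0.1631] [15. 64.] -6.614179 0.106
high [ 0.0002 -0.0004] [69. 15.] 90.70281 0.107
high [-0.0017 -0.1619] [63. 15.] 9.69256 0.106
plate [-0.0055 -0.0976] [171.  98.] 94.13469 0.0731 tilt [0.004 0.004]
high [-0.0002 -0.0261] [21. 15.] 86.3319 0.112
high [-0.0027 -0.1642] [62. 14.] 11.847652 0.106
55.0417
```

View pics/p5.png

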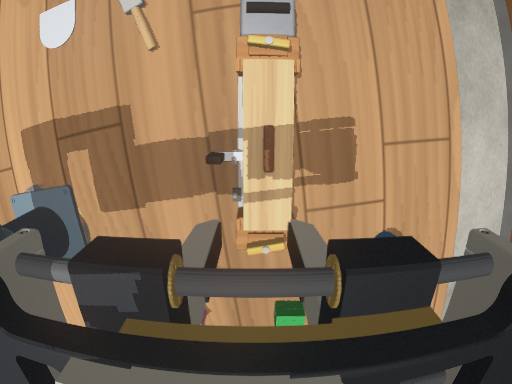

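The lid lies in its seat (267,145), centred within 1 mm, flat, plate top at 73 mm. Now the turnbuttons at (268,43) and (266,249).

```bash
python3 - <<'E'
from h import *
def turn(y,j):
    t=mag(0,y,.098); end=1.565; c=[]
    for k in(-2,-1,0,1):
        a=MA+j+np.pi/2+k*np.pi; q=[robot.inverse_kinematics(*pose(t,a+s)) for s in(0,end-j)]
        if all(x is not None for x in q) and np.ptp([x[5] for x in q])<2.2: c.append((max(abs(x[5]) for x in q),a))
    a=min(c)[1]; print("j6",min(c))
    robot.command_gripper(.045)
    robot.movep(*pose(t+[0,0,.07],a)); print("down hit",robot.move_straight(*pose(t,a),rate=.12,guard=10))
    robot.command_gripper(0.0); print("w",robot.get_obs()["width"])
    for s in np.linspace(0,end-j,6)[1:]: robot.movep(*pose(t,a+s))
    o=robot.get_obs(); print(o["width"],o["wrist_torque"].round(2),o["contact_force"].round(1))
    robot.command_gripper(.045); robot.move_straight(*pose(t+[0,0,.1],a+end-j),rate=.2)
turn(.163,-.122); turn(-.163,.19)
b=best(MA,mag(0,0,.4)); robot.movep(mag(-.13,-.02,.46),down(b)); robot.wait(.2)
o=robot.get_obs(); p=robot.get_image("wrist"); cv2.imwrite("pics/p6.png",p["frame"]); w=wcloud(p,o)
for rc,q,m,c in blobs(w,.09,.118,(.4,.62,-.08,.32),15): print("high",(MR.T@(np.array(rc[0])/1000-MC)).round(4),np.round(rc[1]),np.degrees(rectdir(rc)-MA),q[:,2].max().round(3))
for rc,q,m,c in blobs(w,.066,.085,(.42,.62,-.08,.32),60): print("plate",(MR.T@(np.array(rc[0])/1000-MC)).round(4),np.round(rc[1]),np.median(q[:,2]).round(4))
print(o["time"])
E
```

```text
j6 (np.float64(2.1223398065483714), -1.8185212522359337)
down hit False
w 0.013921009824403316
0.013597010174122272 [-0.4   0.46  0.06] [-2.4 -2.   5.1]
j6 (np.float64(1.2129690385226173), -1.5065212522359337)
down hit False
w 0.013426160985813791
0.013802633013097296 [1.85 1.22 0.04] [-6.4 11.2 11.5]
high [1.000e-04 1.629e-01] [64. 15.] 88.53281 0.106
high [0.001  0.0011] [69. 18.] 90.13544 0.106
high [-0.0022 -0.1453] [31. 15.] 95.1812 0.105
plate [-0.0007  0.0093] [342. 100.] 0.0738
plate [-0.0853 -0.0187] [14. 26.] 0.0801
69.2583
```

View pics/p6.png

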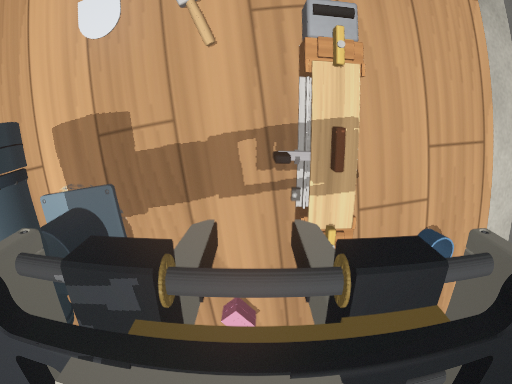

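Both bars lie along the magazine, over the lid's ends: outlet (340,45), rear (331,236). The lid is still seated and the arm is clear, so I'm handing in.

```bash
python3 -c "
from workcell import robot
print(robot.hand_in())"
```

```text
the job is handed in; nothing more can be done
None
```

I handed the job in after about 70 s of robot time, and every check I made passed, but the hand-in returned no verdict: all three cartons are closed up against the stop, the lid is in its seat, and both turnbuttons are turned over its ends.

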